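# Press the loose marker cap home

## Robot

A 7-joint arm with a two-finger parallel gripper is mounted at the origin on the work surface. World frame = base frame: x ahead of the robot, y to its left, z up, the work surface at z = 0. Lengths are in mm, angles in rad, forces in N, time in s.
With the tool pointing down it reaches from about 350 to 775 mm from the base axis. Payload 3.1 kg.
Tool frame: the origin (TCP) lies midway between the tips of the shut fingers; the grasp point (between the pads) lies 19 mm behind it; x points along the fingers, z is the direction in which the jaws open and shut, and the axes are right-handed (so a half turn about x gives the same grasp; the last joint's range is limited). The gripper opens to 85 mm and grips with 20 to 120 N. Pads are 22 mm wide; open, the fingers measure 114 mm over their backs; the gripper's body (76 mm by 85 mm) begins 54 mm behind the grasp point. The pads swing forward as they close: fully open they stand 13 mm farther back than shut.
Start: joints at [1.236, 0.311, 0.014, 1.512, -0.004, 1.319, -0.027], TCP at [158.782, -526.598, 231.304] pointing down, gripper open.
Joint ranges: [-2.7, 2.7], [-0.3, 1.91], [-1.27, 1.3], [0.12, 2.57], [-1.44, 4.58], [0.2, 2.03], [-3.05, 3.05]. Speed limits (rad/s): [2.79, 2.79, 3.14, 3.14, 3.14, 3.14, 3.14].

## Interface

Orientations are given as a unit quaternion [w, x, y, z].
In Python, from cell import get_state, capture, calibration, close_job gives the robot as it stands. The module is installed in compiled form; this text tells all that it offers.
- The arm moves only by the tool send_rows, never from a script. Its argument "moves" is a list of rows, each a list of 4 numbers: the shift along the world's x, y, z in m, then the turn about the world's z in rad. A call has 1 to 20 rows; each row is the pose to reach, as a shift and turn from the pose measured when the call began; what a row does not reach only later rows make up. A row lasts 1/8 s, in which the tool goes at most 62.5 mm and 10.7 degrees, less where a joint would pass 70% of its speed; a pose out of reach is approached as far as the arm can. A call with a gripper value outside its range is refused whole. "gripper" is the opening, from 0 (shut) to 1 (fully open), set as the call begins (left out, the last holds). The fingers move at their own pace and stop on an object; the grip force is fixed at half the most. Time passes only in rows, so rows that repeat a pose let the fingers close. It gives the time, the measured TCP pose, the force and the opening at its end, in the units of the state.
- get_state(): the state, without advancing time (a new reading comes with each control period).
- capture(name): name is "side" or "top" or "wrist"; returns the picture (420x560x3 uint8, red, green, blue); there is no depth.
- calibration(name): a dict with "fx", "fy", "cx", "cy" (pixels), "D" ([k1, k2, p1, p2, k3] as OpenCV has them; the pictures are not rectified), "R" (3x3) and "t" (3): a world point X has camera coordinates R X + t. Camera axes: x right, y down, z forward; pixel columns grow to the right and rows downward; lengths in mm; the calibration is good to about 2 mm. A picture is of the moment at which its call begins: read the wrist's pose just before it. calibration takes no time and is no camera call; for the wrist camera it gives the pose at the moment of the call.
- close_job(): hands the job in, once; it reports no verdict.
The state is a dict: "time": time; "qpos": joint angles; "qvel": joint speeds; "tau": joint torques, N m; "tcp_pos": TCP position; "tool_rot": TCP orientation; "ft_force": force on the tool from outside, world axes, zero at the start; "moment": the same for the moment, N m; "grip_width": opening from 0.0 (shut) to 1.0 (fully open).
Only numpy, scipy, OpenCV 4.12 (cv2) and the standard library are available. Lean on these libraries where they do the work, as an engineer would, in place of code of your own. Each camera call takes 0.05 s, during which the arm holds its last target.

## Task

One of the three black markers standing in the white mug has its cap not pushed on all the way, so a white neck shows below it and it would dry out. With the fingertips, gently press that cap down until it is fully home, then take the hand away. Do not pull or lift anything: the marker stays in the mug, and the other two markers, the mug, the tape dispenser, the tray and the clip are left alone.

Things in the scene. Friction and masses are not known exactly. Their poses are not given: they have to be found in the camera images.
- loose_cap_top (a point): centre of the flat top end of the loose cap, the point to press; z axis: out of the cap's end, along the marker. Black cap 16.4 mm across, 45 mm long, standing 9 to 14 mm off its barrel with a white neck showing in the gap. It slides along the marker against about 4 N of steady friction. Fully home, this point is about 147 mm above the bench and the push goes solidly down to the bench
- loose_cap (a joint): how far the loose cap stands off its home position, in m: 0 = fully home (cap edge against the barrel), 0.009 to 0.014 at the start; it can slide up to 0.019
- loose_marker_foot (a point): centre of the bottom end of the marker with the loose cap, on the inner floor of the mug; with the cap home, its cap top lies 140 mm from here along the marker
- marker_b_top (a point): centre of the flat top end of the cap of the second marker (its cap is home): not to be touched
- marker_b_foot (a point): centre of the bottom end of the second marker, on the inner floor of the mug
- marker_c_top (a point): centre of the flat top end of the cap of the third marker (its cap is home): not to be touched
- marker_c_foot (a point): centre of the bottom end of the third marker, on the inner floor of the mug
- mug: white ceramic mug, 84 mm across, 82 mm high, 4 mm wall, with a handle that reaches 79 mm from the axis; it is loose, weighs about 330 g and stands on a fixed cork coaster (100 mm across, 5 mm thick). Origin: centre of its underside; z up, y towards the handle
- loose_marker: the black marker with the loose cap, loose in the mug, 140 mm long when capped, barrel 15 mm across; origin at its bottom end, z along it to the cap. The three like markers stand cap up, about 120 degrees apart round the mug, each leaning outwards (away from the mug's middle) by about 14 degrees, cap tops about 75 mm apart
- marker_b: the second black marker, loose in the mug; origin at its bottom end, z along the marker to the cap
- marker_c: the third black marker, loose in the mug; origin at its bottom end, z along the marker to the cap
- dispenser: grey plastic tape dispenser with a sprung roll arm, loose, 150 mm long (x), 62 mm wide, 84 mm high; origin: centre of its underside, cutter end to -x
- tray: clear acrylic two-tier stacking tray with envelopes and a notebook in it, loose, 230 mm (x) by 180 mm (y), 96 mm high; origin: centre of its underside, open front to -x
- clip: small aluminium bulldog clip lying on the bench, loose, 66 mm long (x), 50 mm wide, 19 mm high; origin: at bench height under its spring, 27 mm behind the jaws' edge, handles to +x

How it is judged (in metres and radians):
On the way:
1. the loose cap is pressed home (value of joint loose_cap below 0.0015 m), for 0.2 s.
At the end, for the whole second after the job is handed in: The loose cap is within 1.5 mm of fully home; the mug stands upright within 15 mm of where it was; all three markers stand at rest in it with their feet on its floor (within 15 mm of the mug's underside), the tops of the other two within 12 mm of where they were (value of joint loose_cap below 0.0015 m and angle between mug's own z axis and vertical below 0.05 rad and distance of mug from where it was at the start of the episode below 0.015 m and horizontal distance between each of loose_marker_foot, marker_b_foot, marker_c_foot and mug below 0.034 m and z of each of loose_marker_foot, marker_b_foot, marker_c_foot in the frame of mug below 0.015 m and distance of each of marker_b_top, marker_c_top from where it was at the start of the episode below 0.012 m and linear speed of loose_marker below 0.02 m/s); the robot touches nothing.
It fails at once if the marker is pressed harder than 30 N (a gentle press is enough) (contact force between the fingers and loose_marker above 30 N).
It fails at once if the loose cap is pulled further off, or its marker is lifted off the floor of the mug (value of joint loose_cap above 0.0175 m or z of loose_marker_foot in the frame of mug above 0.025 m).
It fails at once if the mug is lifted, tipped or pushed away (height (world z) of mug above 0.02 m or angle between mug's own z axis and vertical above 0.2 rad or distance of mug from where it was at the start of the episode above 0.03 m).
It fails at once if the robot touches the other two markers or the mug, or presses the loose one with anything but the fingers (contact force between the arm and loose_marker above 1 N or contact force between any of the fingers, the arm and marker_b above 1 N or contact force between any of the fingers, the arm and marker_c above 1 N or contact force between any of the fingers, the arm and mug above 1 N).
It fails at once if the tape dispenser, the tray or the clip is shifted by more than 8 mm (distance of any of dispenser, tray, clip from where it was at the start of the episode above 0.008 m).
It also fails if it takes over 32 s, if anything falls off the work surface, if the arm or the gripper's body presses on something with over 40 N, if the wrist force passes 120 N, or if a joint passes its speed limit or range.

## Working session

There is one attempt and no reset: what is moved stays moved. The work goes in short steps, Python scripts to look and compute and a tool call to move; the robot and the scene stay as the last step left them, time stands still between calls to the robot, and variables do not carry over. Pictures are saved under pics/ and viewed, and the job is handed in when it is done.

Besides the shell and the picture viewer there is one more tool, called after ">>>" as name(argument=value, ...) on one line, values as JSON. send_rows: Moves the arm, as the interface text tells. Its arguments: {"type":"object","properties":{"moves":{"type":"array"},"gripper":{"type":"number"}},"required":["moves"]}

```bash
mkdir -p pics; python3 - <<'E'
from cell import *
import cv2
for n in ["side","top","wrist"]:
    c=calibration(n); im=capture(n)
    cv2.imwrite(f"pics/{n}0.png",im[:,:,::-1])
    print(n,c)
s=get_state();print(s)
E
```

```text
side {'fx': 412.16690826932614, 'fy': 412.16690826932614, 'cx': 281.3027966843229, 'cy': 202.65865532685189, 'D': array([-0.0016878,  0.       ,  0.       ,  0.       ,  0.       ]), 'R': array([[-0.99287334, -0.11854722, -0.0122101 ],
       [-0.05512023,  0.54764299, -0.83489456],
       [ 0.1056612 , -0.82827152, -0.55027447]]), 't': array([604.54533416, 115.6656185 , 900.79764763])}
top {'fx': 391.6169691541899, 'fy': 391.6169691541899, 'cx': 284.78251182066396, 'cy': 209.87838472016134, 'D': array([-0.0619334,  0.       ,  0.       ,  0.       ,  0.       ]), 'R': array([[ 0.0151434 , -0.99956722,  0.02522017],
       [-0.99918118, -0.01607437, -0.03712933],
       [ 0.03751866, -0.02463726, -0.99899217]]), 't': array([-16.95592837, 587.31943913, 908.82074491])}
wrist {'fx': 304.49406634432563, 'fy': 304.49406634432563, 'cx': 279.26231591612355, 'cy': 210.00025733223302, 'D': array([-0.00858138,  0.        ,  0.        ,  0.        ,  0.        ]), 'R': array([[ 0.28789905, -0.95765775, -0.00240405],
       [-0.91848343, -0.27683107,  0.28240529],
       [-0.27111313, -0.07909614, -0.95929217]]), 't': array([-549.79030028,  -37.26284859,  379.44770271])}
{'time': 0.15, 'qpos': array([ 1.23631304,  0.31156968,  0.01398374,  1.51268313, -0.00438782,
        1.31920505, -0.02720966]), 'qvel': array([ 0.00106229, -0.00427065, -0.00145015, -0.00455964,  0.00143228,
       -0.00029889, -0.00029307]), 'tau': array([ 1.28576135e-03, -3.80273366e+01,  1.46935321e-01, -2.30849701e+01,
        1.23954125e-02,  9.67213477e-03, -1.70795186e-06]), 'tcp_pos': array([ 158.59703726, -526.05940962,  230.45764987]), 'tool_rot': array([ 0.56706433,  0.42205567,  0.56814197, -0.42133332]), 'ft_force': array([-0.92425134, -0.39193313, -0.04912969]), 'moment': array([0.01740439, 0.03790867, 0.0302243 ]), 'grip_width': 1.004937379220172}
```

View pics/side0.png

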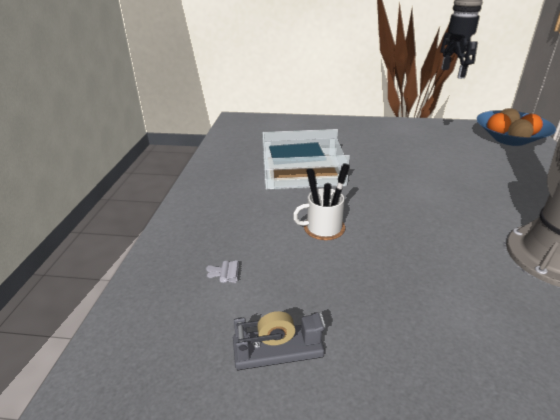

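View pics/top0.png

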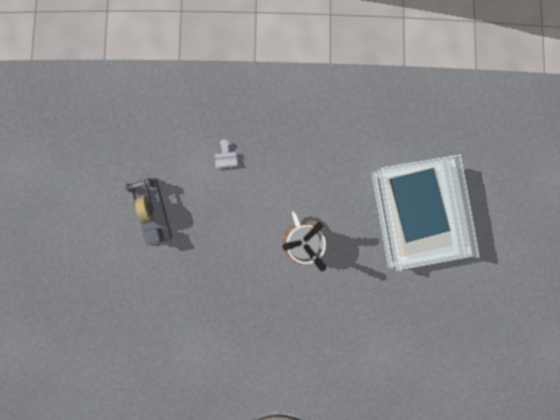

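View pics/wrist0.png

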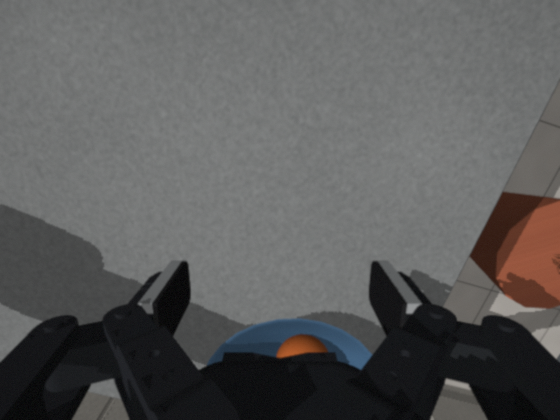

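The mug shows at side (325,213) and top (305,243). The side view suggests the loose cap is the right one, at (344,172), with a pale neck below it. I'll zoom in on both views to confirm.

```bash
python3 - <<'E'
import cv2,numpy as np
a=cv2.imread("pics/side0.png")[150:245,280:370]; b=cv2.imread("pics/top0.png")[205:285,265:345]
a=cv2.resize(a,None,fx=6,fy=6,interpolation=cv2.INTER_NEAREST)[:560]; b=cv2.resize(b,None,fx=7,fy=7,interpolation=cv2.INTER_NEAREST)
cv2.imwrite("pics/z_side.png",a);cv2.imwrite("pics/z_top.png",b)
E
```

```text
(no output)
```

View pics/z_side.png

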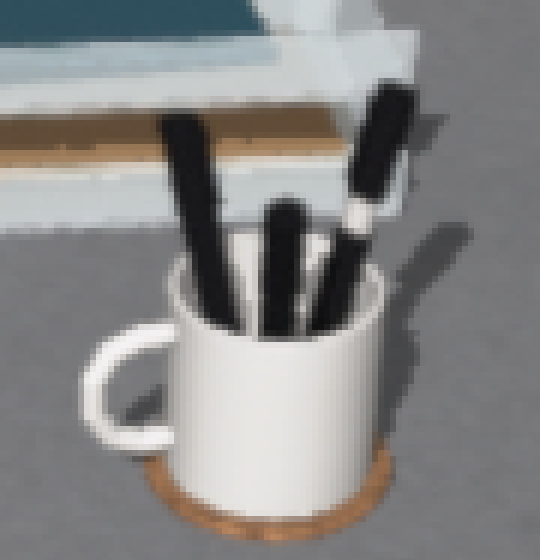

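View pics/z_top.png

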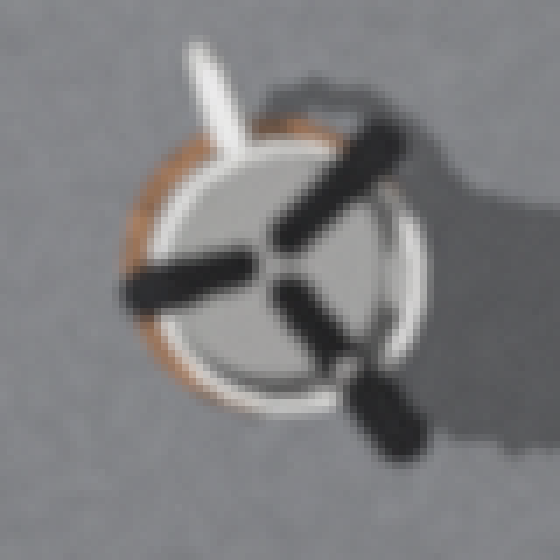

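Both views agree: the white neck is on the marker at side (344,172) and top (319,263), which leans towards -x, -y. Next I'll triangulate the tops.

```bash
cat > h.py <<'E'
import cv2,numpy as np
from cell import *
def K(c): return np.array([[c['fx'],0,c['cx']],[0,c['fy'],c['cy']],[0,0,1]])
def ray(n,uv,c=None):
    c=c or calibration(n); p=cv2.undistortPoints(np.array([[uv]],float),K(c),c['D'])[0,0]
    R=c['R'];o=-R.T@c['t']; d=R.T@np.array([p[0],p[1],1]); return o,d/np.linalg.norm(d)
def tri(r1,r2):
    (o1,d1),(o2,d2)=r1,r2
    s=np.linalg.lstsq(np.stack([d1,-d2],1),o2-o1,rcond=None)[0]
    a,b=o1+s[0]*d1,o2+s[1]*d2
    return (a+b)/2,np.linalg.norm(a-b)
def plane(r,z): o,d=r; return o+d*(z-o[2])/d[2]
def proj(n,X,c=None):
    c=c or calibration(n); return cv2.projectPoints(np.array(X,float).reshape(-1,1,3),cv2.Rodrigues(c['R'])[0],c['t'],K(c),c['D'])[0][:,0]
E
python3 - <<'E'
from h import *
# dark masks
for n,box in (("side",(155,210,300,352)),("top",(215,275,278,330))):
    im=cv2.imread(f"pics/{n}0.png"); g=im.max(2)
    m=np.zeros_like(g); r0,r1,c0,c1=box
    m[r0:r1,c0:c1]=(g[r0:r1,c0:c1]<50)*255
    k,l,st,ce=cv2.connectedComponentsWithStats(m)
    for i in range(1,k):
        if st[i,4]<25: continue
        ys,xs=np.nonzero(l==i); P=np.stack([xs,ys],1).astype(float); c=P.mean(0)
        w,V=np.linalg.eigh(np.cov(P.T)); a=V[:,1]; t=(P-c)@a
        print(n,st[i],c.round(1),"ends",(c+a*t.min()).round(1),(c+a*t.max()).round(1),"widths",np.sqrt(w*12).round(1))
def z(n,u,v): return (280+u/6-.5,150+v/6-.5) if n=="side" else (265+u/7-.5,205+v/7-.5)
# hand-picked in zooms: face centres
S=dict(L=(400,94),B=(180,124),C=(289,208)); T=dict(L=(401,434),B=(388,140),C=(143,293))
for k in S:
    p,g=tri(ray("side",z("side",*S[k])),ray("top",z("top",*T[k]))); print(k,p.round(1),g.round(1))
# neck
p,g=tri(ray("side",z("side",358,213)),ray("top",z("top",348,372)));print("neck",p.round(1),g)
# mug: rim centre from top ellipse, coaster
print("rim ctr", plane(ray("top",z("top",(150+425)/2,(138+414)/2)),87).round(1))
E
```

```text
side [339 164  10  19 115] [343.3 172.8] ends [346.4 164.4] [340.1 181.7] widths [ 6.4 17.7]
side [307 169  12  35 197] [312.7 184.6] ends [309.4 168.5] [316.4 203.3] widths [ 5.7 35.4]
side [324 184   7  22 118] [326.5 194.4] ends [327.2 183.9] [325.8 205.1] widths [ 5.5 21.4]
side [332 189   9  16  77] [335.8 196.6] ends [338.2 189.4] [333.1 204.4] widths [ 4.9 15.9]
top [305 223  17  17  87] [313.6 230.7] ends [320.7 223.6] [305. 239.] widths [ 4.2 22. ]
top [284 242  17   7  62] [291.6 244.6] ends [300.1 242.3] [283.9 246.7] widths [ 3.9 16.3]
top [305 246  10  11  40] [309.2 250.7] ends [305.3 245.8] [312.7 255.1] widths [ 3.5 12.3]
top [315 258  10  12  65] [319.8 263.8] ends [316.1 258.7] [323.4 268.7] widths [ 5.3 12. ]
L [470.2 -79.  156.9] 2.3
B [552.7 -76.1 141.4] 3.1
C [509.   -5.8 148.3] 1.3
neck [483.2 -68.5 110.3] 3.0600692178854105
rim ctr [512.  -51.8  87. ]
```

```bash
python3 - <<'E'
from h import *
from scipy.spatial.transform import Rotation as Ro
s=get_state();c=calibration("wrist")
R=c['R'];cp=-R.T@c['t'];print("cam",cp,"tcp",s['tcp_pos'],"off",cp-s['tcp_pos'],"fwd",R[2])
q=s['tool_rot'];M=Ro.from_quat([q[1],q[2],q[3],q[0]]).as_matrix();print(M.round(3))
print("img px of tcp",proj("wrist",[s['tcp_pos']]))
off=cp-s['tcp_pos']
for rot in (0,1.1,):
    Z=Ro.from_euler('z',rot).as_matrix()
    print(rot,"cam off",Z@off,"ground hit of fwd dir",(Z@R[2]))
    tc=np.array([440,-110,310.])
    for t in ([470,-80,310],[450,-60,330],[430,-60,330]):
        R2=R@Z.T; cp2=np.array(t)+Z@off; c2=dict(c,R=R2,t=-R2@cp2)
        print(t,proj("wrist",[[470,-79,157],[553,-76,143],[509,-6,146],[512,-52,0]],c2).round(0).tolist())
E
```

```text
cam [ 226.94982069 -506.86874869  373.34410942] tcp [ 158.59703726 -526.05940962  230.45764987] off [ 68.35278343  19.19066093 142.88645955] fwd [-0.27101732 -0.07938253 -0.95929559]
[[-0.001  0.957  0.289]
 [ 0.002  0.289 -0.957]
 [-1.    -0.    -0.002]]
img px of tcp [[277.32085047 263.75185898]]
0 cam off [ 68.35278343  19.19066093 142.88645955] ground hit of fwd dir [-0.27101732 -0.07938253 -0.95929559]
[470, -80, 310] [[278.0, 194.0], [299.0, 110.0], [218.0, 134.0], [269.0, 137.0]]
[450, -60, 330] [[302.0, 177.0], [323.0, 97.0], [245.0, 119.0], [286.0, 127.0]]
[430, -60, 330] [[307.0, 159.0], [329.0, 77.0], [250.0, 100.0], [290.0, 114.0]]
1.1 cam off [ 13.90169918  69.62131304 142.88645955] ground hit of fwd dir [-0.05218611 -0.27754024 -0.95929559]
[470, -80, 310] [[278.0, 194.0], [358.0, 174.0], [305.0, 111.0], [304.0, 146.0]]
[450, -60, 330] [[300.0, 204.0], [373.0, 185.0], [325.0, 128.0], [318.0, 156.0]]
[430, -60, 330] [[319.0, 201.0], [391.0, 182.0], [345.0, 124.0], [331.0, 153.0]]
```

>>> send_rows(moves=[[0,0,0.03,0],[0.01,0.02,0.06,0],[0.03,0.05,0.09,0.05],[0.06,0.09,0.09,0.1],[0.09,0.13,0.09,0.15],[0.12,0.17,0.09,0.2],[0.15,0.22,0.09,0.25],[0.18,0.26,0.09,0.3],[0.21,0.31,0.09,0.3],[0.24,0.35,0.09,0.3],[0.27,0.4,0.09,0.3],[0.29,0.43,0.09,0.3],[0.3,0.44,0.09,0.3],[0.3,0.44,0.09,0.3],[0.3,0.44,0.09,0.3],[0.3,0.44,0.09,0.3]], gripper=0)

```text
time: 2.15
tcp_pos: [458.0, -87.9, 320.4]
tool_rot: [0.623, 0.333, 0.624, -0.333]
ft_force: [-0.1, 0.3, 0.3]
grip_width: -0.002
```

```bash
python3 - <<'E'
from h import *
import pickle
s=get_state();c=calibration("wrist");im=capture("wrist")
pickle.dump((s,c),open("w1.pkl","wb"));cv2.imwrite("pics/w1.png",im[:,:,::-1]);print(s['time'],s['tcp_pos'],s['tool_rot'],s['qpos'].round(2),s['ft_force'],s['grip_width'],abs(s['qvel']).max())
print(proj("wrist",[[470,-79,157],[553,-76,143],[509,-6,146],s['tcp_pos']],c).round(0).tolist())
E
```

```text
2.15 [457.97814757 -87.89105482 320.42181357] [ 0.62307538  0.33319926  0.62425941 -0.33324995] [ 0.58  0.13 -0.49  1.53  0.06  1.49 -0.89] [-0.10030337  0.34842561  0.33031506] -0.0015236396905632466 0.007170084505197484
[[278.0, 177.0], [322.0, 105.0], [238.0, 102.0], [278.0, 263.0]]
```

View pics/w1.png

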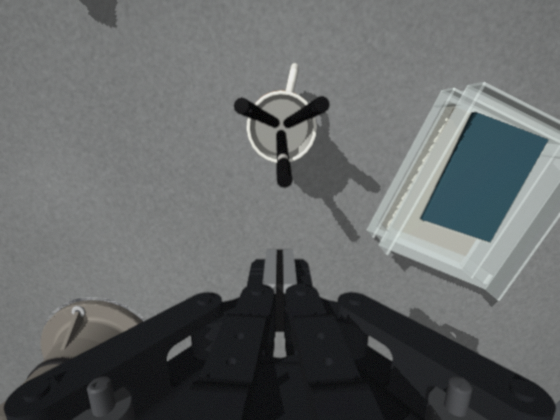

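The wrist view shows the mug at (281,126), the loose marker with its neck at (283,157) and its cap top near (285,180), and the other two tops at (241,104) and (322,103). The shut fingertips are at (280,255).

```bash
python3 - <<'E'
import cv2,numpy as np
a=cv2.imread("pics/w1.png")[85:195,225:340]
a=cv2.resize(a,None,fx=5,fy=5,interpolation=cv2.INTER_NEAREST).astype(float)
a=255*(a/255)**.5
cv2.imwrite("pics/z_w1.png",a.astype(np.uint8))
E
```

```text
(no output)
```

View pics/z_w1.png

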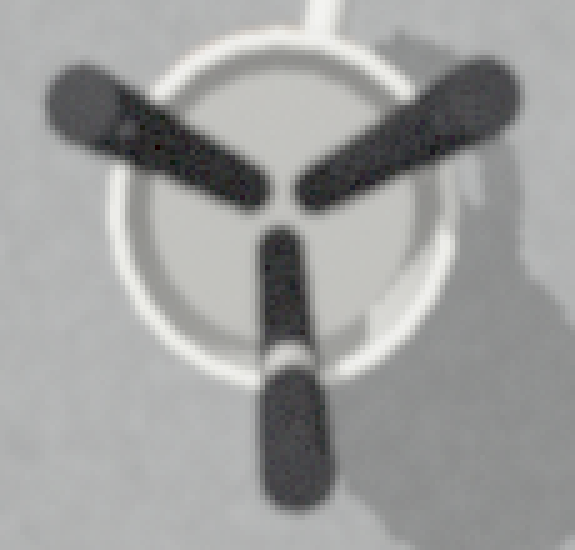

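```bash
python3 - <<'E'
from h import *
import pickle
s,c=pickle.load(open("w1.pkl","rb"))
z=lambda u,v:(225+u/5-.5,85+v/5-.5)
r={k:ray("wrist",z(*v),c) for k,v in dict(L=(300,474),B=(484,97),C=(86,104)).items()}
for k,h in dict(L=158,B=147,C=147).items(): print(k,z(*dict(L=(300,474),B=(484,97),C=(86,104))[k]),plane(r[k],h).round(1))
print("rim",plane(ray("wrist",z(283,208),c),87).round(1))
print("neck",plane(ray("wrist",z(289,358),c),107).round(1))
zs=lambda u,v:(280+u/6-.5,150+v/6-.5); zt=lambda u,v:(265+u/7-.5,205+v/7-.5)
for k,a,b in (("L",(400,94),(401,434)),("B",(180,124),(388,140)),("C",(289,208),(143,293))):
    p,g=tri(r[k],ray("side",zs(*a)));q,g2=tri(r[k],ray("top",zt(*b)));print(k,p.round(1),g.round(1),q.round(1),g2.round(1), plane(ray("top",zt(*b)),158 if k=="L" else 147).round(1))
E
```

```text
L (284.5, 179.3) [472.2 -85.3 158. ]
B (321.3, 103.9) [552.8 -74.7 147. ]
C (241.7, 105.3) [508.3 -10.3 147. ]
rim [512.6 -54.4  87. ]
neck [485.8 -74.  107. ]
L [470.1 -86.  153.1] 2.7 [467.9 -85.7 127.2] 6.4 [471.5 -78.8 158. ]
B [552.3 -75.1 142.1] 2.3 [554.1 -76.  137.4] 1.0 [554.2 -75.3 147. ]
C [508.3 -10.2 145.7] 0.0 [507.6  -6.6 116.5] 0.5 [509.6  -5.8 147. ]
```

>>> send_rows(moves=[[0.006,0.002,-0.02,0],[0.013,0.004,-0.05,0],[0.013,0.004,-0.08,0],[0.013,0.004,-0.11,0],[0.013,0.004,-0.13,0],[0.013,0.004,-0.13,0],[0.013,0.004,-0.13,0]])

```text
time: 3.08
tcp_pos: [471.7, -84.0, 191.5]
tool_rot: [0.624, 0.333, 0.624, -0.333]
ft_force: [-0.3, 0.0, 0.1]
grip_width: 0.0
```

```bash
python3 - <<'E'
from h import *
import pickle
s=get_state();c=calibration("wrist");im=capture("wrist");sd=capture("side");tp=capture("top")
pickle.dump((s,c),open("w2.pkl","wb"))
for n,i in (("w2",im),("s2",sd),("t2",tp)): cv2.imwrite(f"pics/{n}.png",i[:,:,::-1])
print(s['time'],s['tcp_pos'],s['ft_force'],proj("wrist",[[472.2,-85.3,158],s['tcp_pos']],c).round(0).tolist())
f=lambda a,k:(255*(cv2.resize(a[:,:,::-1],None,fx=k,fy=k,interpolation=cv2.INTER_NEAREST)/255.)**.6).astype(np.uint8)
cv2.imwrite("pics/z_s2.png",f(sd[110:220,290:390],5));cv2.imwrite("pics/z_w2.png",f(im[80:300,170:390],2.7))
E
```

```text
3.075 [471.68693418 -83.9998633  191.48657287] [-0.34922476  0.04804389  0.12633777] [[280.0, 239.0], [278.0, 263.0]]
```

View pics/z_w2.png

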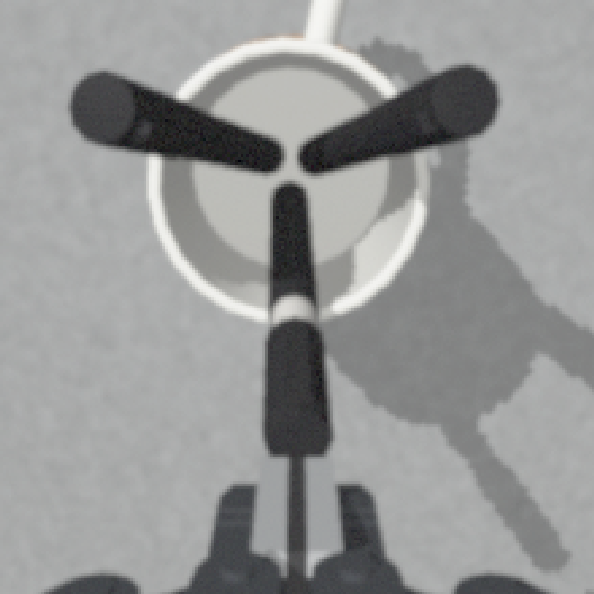

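View pics/z_s2.png

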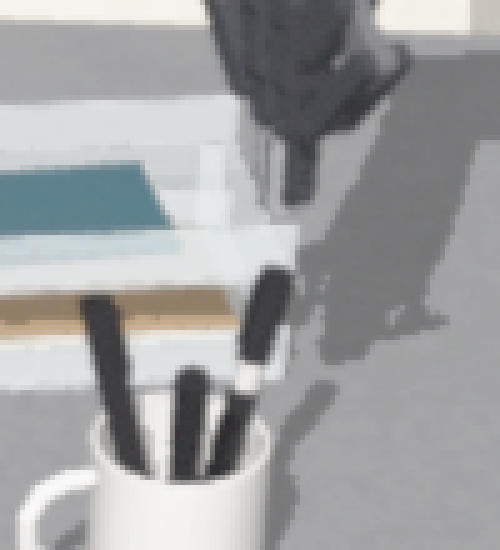

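The jaws are centred sideways on the cap (zoom x 297 vs 298), and the tips just hide the cap's far edge. The cap centre ray agrees with (472,-85,158). I'll lower to just above the cap, then press slowly along the marker's lean.

>>> send_rows(moves=[[0,-0.001,-0.01,0],[0,-0.001,-0.02,0],[0,-0.001,-0.025,0],[0,-0.001,-0.027,0],[0,-0.001,-0.027,0]])

```text
time: 3.85
tcp_pos: [471.9, -84.7, 164.5]
tool_rot: [0.624, 0.333, 0.624, -0.333]
ft_force: [-0.2, 0.5, -0.1]
grip_width: 0.001
```

>>> send_rows(moves=[[0,0,-0.001,0],[0,0,-0.002,0],[0,0,-0.003,0],[0,0,-0.004,0],[0,0,-0.004,0]])

```text
time: 4.47
tcp_pos: [472.4, -84.9, 161.1]
tool_rot: [0.624, 0.333, 0.623, -0.333]
ft_force: [-0.6, -0.8, 4.3]
grip_width: 0.0
```

```bash
python3 - <<'E'
from h import *
s=get_state();sd=capture("side");im=capture("wrist")
f=lambda a,k:(255*(cv2.resize(a[:,:,::-1],None,fx=k,fy=k,interpolation=cv2.INTER_NEAREST)/255.)**.6).astype(np.uint8)
cv2.imwrite("pics/z_s3.png",f(sd[110:220,290:390],5));cv2.imwrite("pics/z_w3.png",f(im[80:300,170:390],2.7));print(s['time'],s['tcp_pos'],s['ft_force'])
E
```

```text
4.475 [472.35686911 -84.8771061  161.09685569] [-0.61412822 -0.84138554  4.33797732]
```

View pics/z_s3.png

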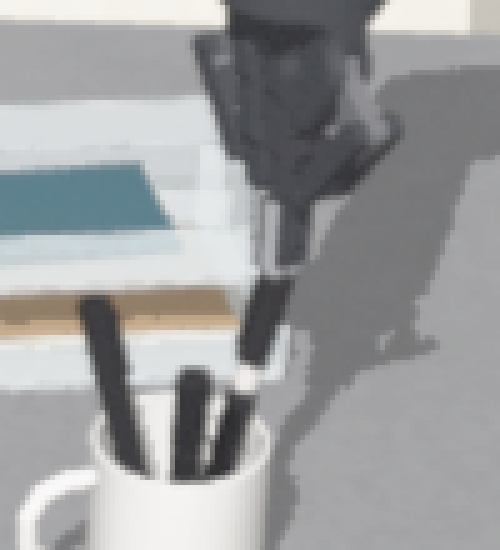

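View pics/z_w3.png

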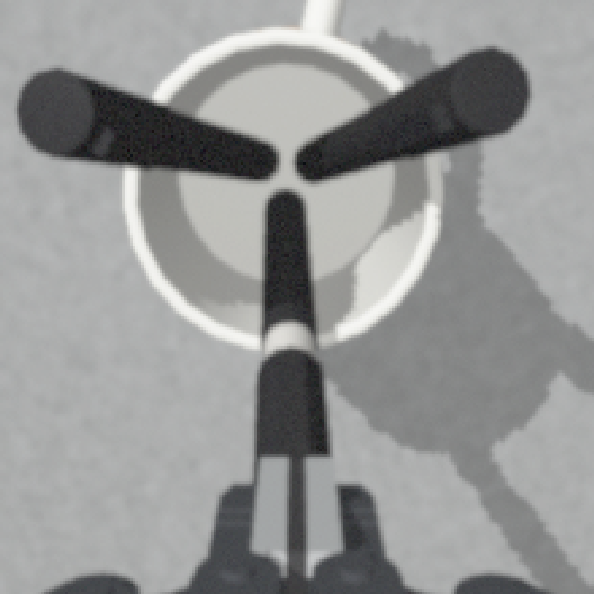

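Contact with 4.3 N up at z = 161, with the tips on the cap end and the neck still showing. Now I'll press along the marker.

>>> send_rows(moves=[[0.0002,0.0002,-0.001,0],[0.0004,0.0003,-0.002,0],[0.0006,0.0005,-0.003,0],[0.0008,0.0006,-0.004,0],[0.001,0.0008,-0.005,0]])

```text
time: 5.2
tcp_pos: [473.3, -84.0, 155.9]
tool_rot: [0.624, 0.333, 0.623, -0.333]
ft_force: [-0.4, -0.1, 4.1]
grip_width: -0.0
```

```bash
python3 - <<'E'
from h import *
s=get_state();sd=capture("side");im=capture("wrist")
f=lambda a,k:(255*(cv2.resize(a[:,:,::-1],None,fx=k,fy=k,interpolation=cv2.INTER_NEAREST)/255.)**.6).astype(np.uint8)
a=f(sd[110:220,290:390],5);b=f(im[80:284,170:390],2.7)[:550]
cv2.imwrite("pics/z_4.png",np.hstack([a[:550,100:400],b[:550,100:]])) ;print(s['time'],s['tcp_pos'],s['ft_force'])
E
```

```text
5.2 [473.30135313 -83.95688445 155.86289936] [-0.4083106  -0.11808861  4.09500347]
```

View pics/z_4.png

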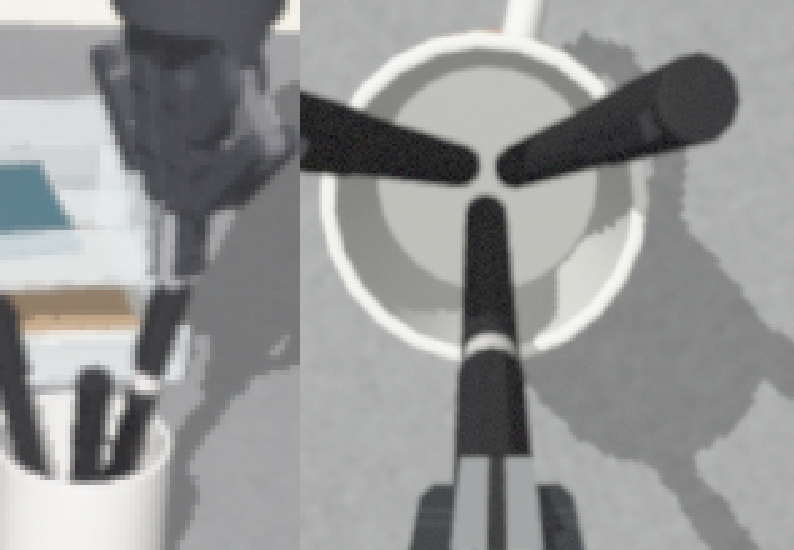

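The neck has about halved, the force is steady at 4 N and the mug hasn't moved. I'll press on, 4 mm first.

>>> send_rows(moves=[[0.0002,0.0002,-0.001,0],[0.0004,0.0003,-0.002,0],[0.0006,0.0005,-0.003,0],[0.0008,0.0006,-0.004,0]])

```text
time: 5.8
tcp_pos: [474.1, -83.3, 151.8]
tool_rot: [0.624, 0.333, 0.623, -0.333]
ft_force: [1.1, -0.4, 4.9]
grip_width: 0.001
```

>>> send_rows(moves=[[0.0001,0.0001,-0.0005,0],[0.0002,0.0002,-0.001,0],[0.0003,0.0002,-0.0015,0]])

```text
time: 6.18
tcp_pos: [474.4, -83.1, 150.2]
tool_rot: [0.624, 0.333, 0.623, -0.333]
ft_force: [-0.9, -1.1, 3.7]
grip_width: 0.003
```

```bash
python3 - <<'E'
from h import *
s=get_state();sd=capture("side");im=capture("wrist")
f=lambda a,k:(255*(cv2.resize(a[:,:,::-1],None,fx=k,fy=k,interpolation=cv2.INTER_NEAREST)/255.)**.6).astype(np.uint8)
a=f(sd[110:220,290:390],5);b=f(im[80:284,170:390],2.7)[:550]
cv2.imwrite("pics/z_5.png",np.hstack([a[:550,100:400],b[:550,100:]])) ;print(s['time'],s['tcp_pos'],s['ft_force'])
E
```

```text
6.175 [474.37132032 -83.06109946 150.21958904] [-0.85788088 -1.06057387  3.6547866 ]
```

View pics/z_5.png

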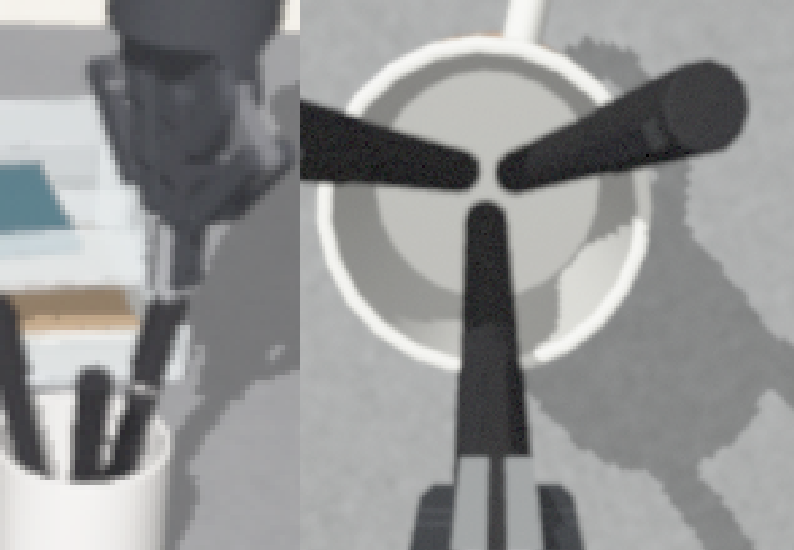

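Only a sliver of neck is left in the side view, and the force hasn't risen, so the cap isn't on its stop yet. I'll continue in small steps.

>>> send_rows(moves=[[0.0001,0.0001,-0.0005,0],[0.0002,0.0002,-0.001,0]])

```text
time: 6.52
tcp_pos: [474.6, -82.8, 149.2]
tool_rot: [0.624, 0.333, 0.623, -0.333]
ft_force: [-0.4, -0.4, 3.6]
grip_width: -0.002
```

>>> send_rows(moves=[[0.0001,0.0001,-0.0005,0],[0.0001,0.0001,-0.0005,0]])

```text
time: 6.78
tcp_pos: [474.7, -82.7, 148.6]
tool_rot: [0.624, 0.333, 0.623, -0.333]
ft_force: [-0.4, 0.2, 3.6]
grip_width: -0.001
```

>>> send_rows(moves=[[0.0001,0.0001,-0.0005,0],[0.0001,0.0001,-0.0005,0]])

```text
time: 7.02
tcp_pos: [474.9, -82.7, 148.3]
tool_rot: [0.624, 0.333, 0.623, -0.333]
ft_force: [-0.2, 0.4, 5.2]
grip_width: -0.004
```

```bash
python3 - <<'E'
from h import *
s=get_state();sd=capture("side");im=capture("wrist")
f=lambda a,k:(255*(cv2.resize(a[:,:,::-1],None,fx=k,fy=k,interpolation=cv2.INTER_NEAREST)/255.)**.6).astype(np.uint8)
a=f(sd[110:220,290:390],5);b=f(im[80:284,170:390],2.7)[:550]
cv2.imwrite("pics/z_6.png",np.hstack([a[:550,100:400],b[:550,100:]])) ;print(s['time'],s['tcp_pos'],s['ft_force'])
E
```

```text
7.025 [474.91023162 -82.69194981 148.32258126] [-0.24177415  0.41841222  5.18899625]
```

View pics/z_6.png

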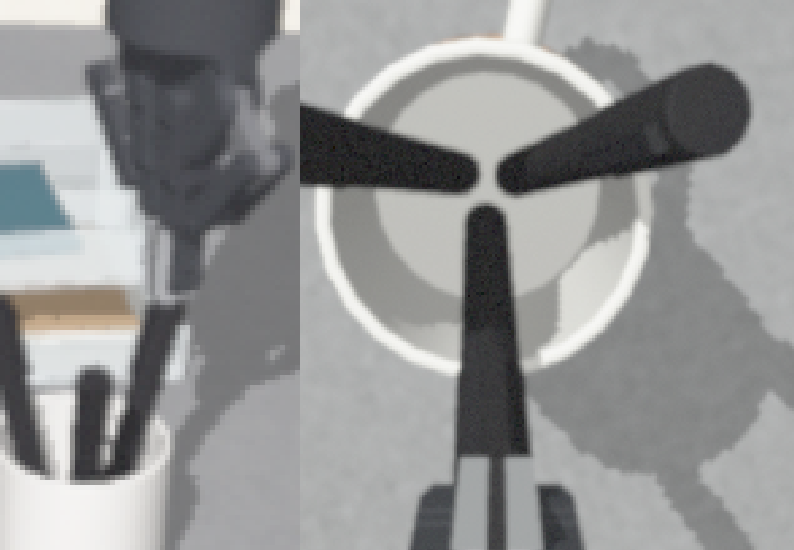

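No white shows now, and the force is rising at z = 148.3, close to the expected stop at about 149. I'll push a bit further to confirm it is solid.

>>> send_rows(moves=[[0.0001,0.0001,-0.0005,0],[0.0001,0.0001,-0.0007,0]])

```text
time: 7.38
tcp_pos: [475.3, -82.9, 148.1]
tool_rot: [0.625, 0.333, 0.623, -0.333]
ft_force: [-0.4, -1.4, 7.3]
grip_width: 0.001
```

>>> send_rows(moves=[[0,0,-0.0005,0],[0,0,-0.0007,0]])

```text
time: 7.62
tcp_pos: [475.7, -83.2, 148.1]
tool_rot: [0.625, 0.333, 0.622, -0.333]
ft_force: [-0.3, -1.7, 8.2]
grip_width: -0.002
```

The stop is solid: z holds at 148.1 while the force climbs to 8 N. Now I'll take the hand straight up.

>>> send_rows(moves=[[0,0,0.001,0],[0,0,0.003,0],[0,0,0.008,0],[0,0,0.02,0],[0,0,0.045,0],[-0.005,-0.005,0.08,0],[-0.02,-0.02,0.12,0],[-0.05,-0.05,0.15,0],[-0.08,-0.09,0.15,0],[-0.08,-0.1,0.15,0],[-0.08,-0.1,0.15,0],[-0.08,-0.1,0.15,0]])

```text
time: 9.12
tcp_pos: [396.5, -181.4, 298.0]
tool_rot: [0.625, 0.333, 0.623, -0.332]
ft_force: [-0.4, 0.6, 0.3]
grip_width: -0.001
```

```bash
python3 - <<'E'
from h import *
s=get_state();sd=capture("side");tp=capture("top")
f=lambda a,k:(255*(cv2.resize(a[:,:,::-1],None,fx=k,fy=k,interpolation=cv2.INTER_NEAREST)/255.)**.6).astype(np.uint8)
cv2.imwrite("pics/z_7.png",np.hstack([f(sd[150:245,290:355],6)[:560],f(tp[205:285,265:330],7)[:560]][:2]) if False else np.hstack([f(sd[150:230,290:355],6),f(tp[205:285,270:335],6)]))
print(s['time'],s['tcp_pos'],s['ft_force'],abs(s['qvel']).max())
# before/after difference around the other markers, mug
for n,im,b in (("side",sd,(165,235,295,336)),("top",tp,(205,262,278,325))):
    o=cv2.imread(f"pics/{n}0.png")[:,:,::-1]; d=cv2.absdiff(o,im).max(2)[b[0]:b[1],b[2]:b[3]]; print(n,(d>60).sum(),d.size)
E
```

```text
9.125 [ 396.52345106 -181.41246472  298.02986966] [-0.41254838  0.62042338  0.29555801] 0.006026304459776075
side 115 2870
top 24 2679
```

View pics/z_7.png

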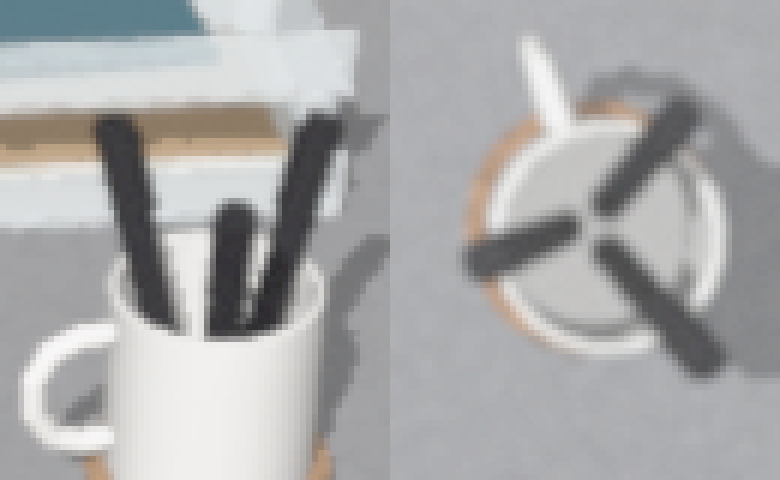

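The side view (left) and top view (right) show no neck. All three markers stand, and the mug, handle and other tops are on the same pixels as at the start. The hand is clear, so I'm handing in.

```bash
python3 -c "
from cell import *
print(close_job())"
```

```text
the job is handed in; nothing more can be done
None
```

The loose cap is pressed fully home, the hand is clear of everything, and the job is handed in; no verdict was reported.

**What I did:** The loose marker was the one leaning towards the robot, with its cap top at about (472, -85, 158) mm. I pressed it with the shut fingertips in small steps along the marker's lean. It slid at about 4 N, then stopped solidly at a tip height of 148 mm. The highest force I read was about 8 N. I then lifted straight up and away.

**Last checks:**
- **Cap:** no white neck shows in the side or top view.
- **Other markers and mug:** by eye, the mug, its handle and the other two tops are on the same pixels as at the start.
- **Hand:** the wrist force is back to about zero. The job took about 9 s of the 32 s.

**What disagreed:**
- **Camera positions:** the top camera put the cap about 6 mm off in y from the wrist camera. I went with the wrist view, and the contact height of about 161 mm agreed with it.
- **Before/after picture comparison:** 115 side-view and 24 top-view pixels differed. I put this down to the pressed marker and shadows without checking further.
- **Not compared:** I did not check the dispenser, tray and clip in the before and after pictures; the arm did not go near them.

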